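Photograph a loan kit under its propped lid

TASK

Take the record photo of the wooden loan kit: raise the case's lid by its front tab, never letting it drop, and push the knob of its folding stay past straight until it stops, so that the lid is locked up. Then, on the document camera's base, press the big shutter key down to its halfway stop, hold it there for about a second while the camera focuses, press it fully down and let it come back up. Leave the kit's contents and everything else on the table as they are.

Things in the scene. Friction and masses are not known exactly. Their poses are not given: they have to be found in the camera images.
- case: Plywood kit case with a flip-up lid, fixed to the table. Shut: 200 mm deep (its x), 250 mm wide (its y), 107 mm high; open box 85 mm high, 8 mm walls, lid 22 mm thick on it. Origin at the centre of its underside; x runs from the front (lift tab, robot side) to the back (hinge), y to its left, z up; turned up to 15 degrees. A meter and two sensor heads lie inside, below the rim.
- lid_hinge (a point): Middle of the lid's hinge line, 85 mm above the table along the case's back edge (100 mm behind the case's origin); the line runs along the case's y. It does not move.
- lid_tab (a point): Centre of the grip of the lid's wooden lift tab, which sticks straight out of the middle of the lid's front edge: 40 mm wide (case y), 12 mm thick, 45 mm long. This point is 30 mm out from the lid's edge; shut, it is 97 mm above the table, 230 mm in front of and 12 mm above the hinge line, and it turns with the lid. Pinched across its width, the tab can pivot between the fingers.
- lid (a joint): Lid angle in rad: 0 shut, growing as the front rises; at most 1.257 (72 degrees), where the stay is dead straight; 1.25 with the stay locked. Lid about 0.5 kg. Let go above about 1.13 rad (65 degrees) with the stay not locked, it is just held by the stay's stiff rivets; let go below about 1.05 it drops shut.
- knee (a point): Centre of the dark knob on the knee of the folding stay: a lying cylinder 20 mm across, 26 mm long (case y), 90 mm left (case +y) of the case's middle. With the lid at 1.20 rad it is 75 mm in front of and 45 mm above the hinge line; stay dead straight: 59 and 38 mm; locked: 54 and 34 mm. Pushing it back and down with 3 to 5 N lifts the lid the last degrees and snaps it past straight to its stop.
- stay (a joint): Knee angle of the stay in rad: 0 folded (lid shut), about 2.26 with the lid at 1.20 rad, 2.748 when dead straight, 2.928 at its stop past straight, where the lid's weight keeps it locked.
- shutter_top (a point): Centre of the top of the document camera's shutter key, 54 mm above the table when up; moves with the key. A round grey push key 36 mm across in a 54 mm bezel (bezel's top 17 mm below the key's), near the front (robot side) end of the camera's black base; it goes straight down, springs back, and travels 10 mm in two stages.
- shutter_half (a joint): First stage of the key in m: 0 up, 0.005 at the halfway stop. It takes 0.8 N at first, 2.3 N at the stop.
- shutter_full (a joint): Second stage of the key in m: stays 0 at the halfway stop until the push exceeds 8 N, 0.005 fully down at 11 N.
- camera_stand: Document camera, fixed to the table: black base 240 mm long (its x), 140 mm wide (its y), 30 mm high, origin at the centre of its underside; upright tube 22 mm thick, 350 mm high at (85, -35) mm, grey camera head 335 mm up at (85, 75) mm. The shutter key is at (-70, 0) mm.
- meter_mid (a point): Centre of the grey hand-held meter (150 x 74 x 34 mm) lying loose in the case's right compartment.
- sensor0_mid (a point): Centre of the front black sensor head (72 x 52 x 30 mm) loose in the case.
- sensor1_mid (a point): Centre of the back black sensor head (72 x 52 x 30 mm) loose in the case.
- mug_mid (a point): Bystander: middle of a white mug, 82 mm across, 95 mm high, left of the case.
- tape_mid (a point): Bystander: middle of a roll of paper tape lying flat, 100 mm across, 48 mm high, left in front.
- jar_mid (a point): Bystander: middle of a clear jar, 64 mm across, 75 mm high, between case and camera towards the robot.
- screwdriver_grip (a point): Bystander: grip of a black-handled screwdriver, 200 mm long, lying in front of the case.
- notebook_mid (a point): Bystander: middle of a black notebook with a pen, 150 x 210 x 14 mm, in front of the camera's base.
- stay_foot (a point): Lower pivot of the folding stay, 95 mm in front of and 18 mm below the hinge line, inside the case's left wall; it does not move. The stay is two flat steel bars, 66 mm long between pivots, from here to the knee and from the knee to a pivot on the lid. It lies folded in the shut case; as the lid rises, the knee comes up out of the box, bulging towards the front and up.

How it is judged:
By the outcome, as a careful person would: the job done as asked, in the order asked, and still so for the second after the job is handed in, with the robot touching nothing.
It also fails if it takes over 72 s, if anything falls off the work surface, if the arm or the gripper's body presses on something with over 40 N, if the wrist force passes 120 N, or if a joint passes its speed limit or range.

ROBOT

A 7-joint arm with a two-finger parallel gripper is mounted at the origin on the work surface. World frame = base frame: x ahead of the robot, y to its left, z up, the work surface at z = 0. Lengths are in m, angles in rad, forces in N, time in s.
With the tool pointing down it reaches from about 0.35 to 0.9 m from the base axis. Payload 8.1 kg.
Tool frame: the origin (TCP) lies midway between the tips of the shut fingers; the grasp point (between the pads) lies 19 mm behind it (arm.hold_point_z is the distance from the TCP to the grasp point, in m); z points along the fingers, y is the direction in which the jaws open and shut (so a half turn about z gives the same grasp; the last joint's range is limited). The gripper opens to 92 mm and grips with 3 to 60 N. Pads are 19 mm wide; open, the fingers measure 130 mm over their backs; the gripper's body (75 mm by 190 mm) begins 47 mm behind the grasp point.
Start: joints at [1.037, 0.434, 0.025, 1.573, -0.012, 1.134, -0.075], TCP at [0.261, -0.568, 0.227] pointing down, gripper open.
Joint ranges: [-2.62, 2.62], [-0.44, 2.09], [-1.27, 1.32], [0.08, 2.57], [-1.32, 4.46], [0.12, 2], [-2.74, 2.74]. Speed limits (rad/s): [2.22, 2.22, 3.01, 3.01, 3.14, 3.14, 3.14].

INTERFACE

Orientations are given as a rotation vector (axis times angle).
In Python, from cell import arm gives the robot as it stands.
- The arm moves only by the shell command python3 -m pendant 'ROWS' [FORCE]. ROWS is JSON, a list of rows, each a list of 3 entries, a list of its own where there are three numbers: the shift along the tool's x, y, z in m, then the turn, a rotation vector about the tool's x, y, z in degrees, then the finger opening in m, from 0 to 0.0918. A call has 1 to 10 rows; each row shifts and turns the commanded pose from where the row before left it, along the tool's axes as they then stand; what a row does not reach is not made up. A row lasts 1/8 s, in which the tool goes at most 62.5 mm and 10.7 degrees, less where a joint would pass 70% of its speed; a pose out of reach is approached as far as the arm can. A call with a gripper value outside its range is refused whole. The fingers move at their own pace and stop on an object; FORCE is the grip in N (left out, the last holds). Time passes only in rows, so rows that do not move let the fingers close. It gives the time, the measured TCP pose, the force and the opening at its end, in the units of the state.
- arm.observe(): the state, without advancing time (a new reading comes with each control period).
- arm.get_image(name): name is "scene" or "top" or "wrist"; returns (picture, depth): 384x512x3 uint8, red, green, blue; 384x512 float32, m along the optical axis (not along the pixel's ray), 0 where there is no reading.
- arm.camera_params(name): a dict with "fovy" (degrees; the focal length in pixels is half the picture's height over the tangent of half this angle, whatever the lens; pixels are square), "cx", "cy" (the principal point, pixels), "k1" (the pictures are not rectified: a ray, as slopes to the right and down, at radius r is drawn at 1 + k1 r^2 times it, then the intrinsics apply), "rvec" (rotation vector, rad) and "tvec" (3), from world to camera coordinates, as OpenCV has them; the wrist camera has in their place "mount" (4x4, takes a point from camera to tool coordinates, whose origin is the TCP and whose axes are the flange's). Camera axes: x right, y down, z forward; pixel columns grow to the right and rows downward; lengths in m; the calibration is good to about 2 mm. A picture is of the moment at which its call begins: read the wrist's pose just before it. camera_params takes no time and is no camera call.
- arm.sign_off(): hands the job in, once; it reports no verdict.
Trained networks look in the newest picture that a camera, given by its name, has taken for a name from the list of things; names that differ only in an ending like _2 or _b are one class to them, and where a whole thing is asked for, a point or a joint stands for the part that bears it (a point fixed in the world has none). Each returns a list of dicts, best first, with "conf" (0 to 1); they miss things now and then, are a little off and sometimes report something else, mostly with a low value. They report only what shows in the picture. A call takes as long as a camera call.
- arm.look_for(camera, label): "rect" ([centre column, centre row, width, height] in pixels, round what is visible of it).
- arm.masks_of(camera, label): "pixels" (384x512 bool, what is visible of it) and "rect" ([centre column, centre row, width, height] in pixels, round what is visible of it).
The state is a dict: "clock": time; "joints": joint angles; "dq": joint speeds; "joint_efforts": joint torques, N m; "position": TCP position; "ee_rot": TCP orientation; "force": force on the tool from outside, world axes, zero at the start; "ft_torque": the same for the moment, N m; "width": opening from 0.0 (shut) to 1.0 (fully open).
Only numpy, scipy, OpenCV 4.12 (cv2) and the standard library are available. Lean on these libraries where they do the work, as an engineer would, in place of code of your own. Each camera call takes 0.05 s, during which the arm holds its last target.

## Working session

There is one attempt and no reset: what is moved stays moved. The work goes in short steps, Python scripts to look and compute and a shell command to move; the robot and the scene stay as the last step left them, time stands still between calls to the robot, and variables do not carry over. Pictures are saved under pics/ and viewed, and the job is handed in when it is done.

```bash
ls; mkdir -p pics; cat > h.py <<'E'
import numpy as np, cv2
from scipy.spatial.transform import Rotation as R
from cell import arm
def Rm(v): return R.from_rotvec(v).as_matrix()
def rays(name,uv):
    p=arm.camera_params(name); f=192/np.tan(np.radians(p['fovy'])/2)
    K=np.array([[f,0,p['cx']],[0,f,p['cy']],[0,0,1.]])
    uv=np.atleast_2d(np.float64(uv))
    return cv2.undistortPoints(uv.reshape(-1,1,2),K,np.array([p['k1'],0,0,0,0.])).reshape(-1,2)
def cam2world(name,st=None):
    p=arm.camera_params(name)
    if name=='wrist':
        T=np.eye(4);T[:3,:3]=Rm(st['ee_rot']);T[:3,3]=st['position'];return T@np.array(p['mount'])
    T=np.eye(4);T[:3,:3]=Rm(p['rvec']);T[:3,3]=np.ravel(p['tvec']);return np.linalg.inv(T)
def pts(name,uv,d,st=None):
    n=rays(name,uv);d=np.ravel(d)
    P=np.c_[n*d[:,None],d];T=cam2world(name,st);return P@T[:3,:3].T+T[:3,3]
def onplane(name,uv,z,st=None):
    n=rays(name,uv);D=np.c_[n,np.ones(len(n))];T=cam2world(name,st);D=D@T[:3,:3].T;o=T[:3,3]
    return o+D*((z-o[2])/D[:,2])[:,None]
def cloud(name,dep,st=None):
    v,u=np.mgrid[:384,:512];P=pts(name,np.c_[u.ravel(),v.ravel()],dep.ravel(),st).reshape(384,512,3)
    P[dep<=0]=np.nan;return P
def save(n,im): cv2.imwrite('pics/'+n+'.png',im[:,:,::-1])
E
python3 - <<'E'
from h import *
s=arm.observe();print(s)
for n in ['scene','top','wrist']:
    st=arm.observe();im,d=arm.get_image(n);save(n+'0',im);np.save(n+'0.npy',d)
    print(n,arm.camera_params(n), (d>0).mean())
np.save('wpose0.npy',np.r_[st['position'],st['ee_rot']])
for l in ['case','lid_tab','shutter_top','camera_stand','jar_mid','mug_mid','tape_mid','screwdriver_grip','notebook_mid']:
    print(l,[(np.round(r['rect']),round(r['conf'],2)) for r in arm.look_for('top',l)][:2])
E
```

```text
pics
{'clock': 0.0, 'joints': array([ 1.03739632,  0.4352035 ,  0.02494356,  1.57407994, -0.01160472,
        1.13403039, -0.07508435]), 'dq': array([-0.00023209, -0.00010324,  0.00039357,  0.00130086, -0.00016711,
        0.00149987, -0.00049797]), 'joint_efforts': array([ 1.63637287e-03, -6.67855811e+01,  9.86422822e-01, -3.14455068e+01,
       -6.02189591e-02,  4.30214975e-02,  1.81985183e-04]), 'position': array([ 0.26074808, -0.56744266,  0.22596338]), 'ee_rot': array([-3.06753001e+00, -6.71111074e-01,  7.20331622e-04]), 'force': array([-0.31737798, -0.11616413,  0.24586457]), 'ft_torque': array([0.00763609, 0.02554506, 0.04890036]), 'width': 1.0025763671088257}
scene {'fovy': 45.37027578592273, 'cx': 253.03274318496318, 'cy': 191.80091663211778, 'k1': -0.020993179235164052, 'rvec': array([ 1.92882324,  1.01240385, -0.55814219]), 'tvec': array([-0.30415825, -0.13215379,  1.84949504])} 0.9659881591796875
top {'fovy': 51.15875787338726, 'cx': 258.3344673737046, 'cy': 192.26385976044935, 'k1': -0.06729560459181491, 'rvec': array([ 2.21087281, -2.19800355,  0.10378146]), 'tvec': arr
[... 490 characters left out ...]
,  0.00000000e+00,
         1.00000000e+00]])} 0.9958852132161459
case [(array([378., 264.,  86.,  79.]), 0.66)]
lid_tab [(array([205., 168., 107., 100.]), 0.57)]
shutter_top [(array([316., 233.,  26.,  24.]), 0.66), (array([205., 168., 110.,  98.]), 0.19)]
camera_stand [(array([399., 158.,  97., 123.]), 0.56), (array([129., 239.,  40.,  35.]), 0.34)]
jar_mid [(array([318., 234.,  26.,  21.]), 0.78)]
mug_mid [(array([116., 185.,  42.,  32.]), 0.73)]
tape_mid [(array([127., 239.,  39.,  41.]), 0.96), (array([374., 202.,  16.,  15.]), 0.48)]
screwdriver_grip [(array([237., 231.,  30.,  65.]), 0.65)]
notebook_mid [(array([376., 265.,  88.,  76.]), 0.67), (array([236., 232.,  30.,  64.]), 0.31)]
```

View pics/top0.png

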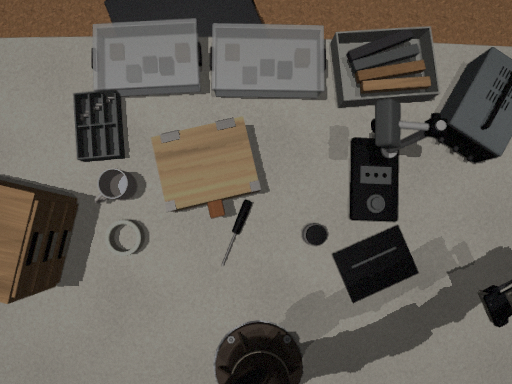

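View pics/scene0.png

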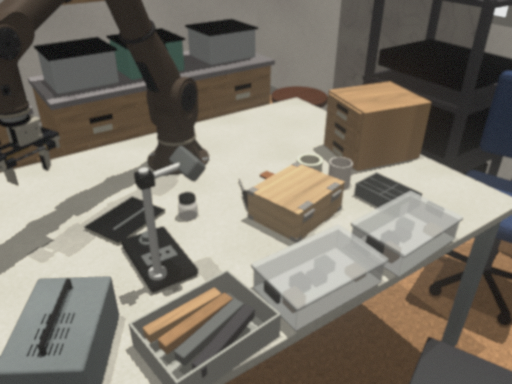

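The top view shows the lid around (205,165), with the red-brown tab at (216,209) and the hinges at the back, (172,134) and (224,124). The shutter key is at (376,203), and the gripper is at the lower right, around (495,305).

```bash
python3 - <<'E'
from h import *
im=cv2.imread('pics/top0.png');d=np.load('top0.npy');P=cloud('top',d)
z=P[...,2]
print('z table',np.nanmedian(z[200:330,60:340][z[200:330,60:340]<.03]))
m=(abs(z-.107)<.012);m[:, :140]=0;m[:,275:]=0;m[:105]=0;m[225:]=0
n,l,s,c=cv2.connectedComponentsWithStats(m.astype(np.uint8));k=1+np.argmax(s[1:,4]);lm=l==k
print('lid z',np.median(z[lm]),s[k])
lm2=cv2.morphologyEx(lm.astype(np.uint8),cv2.MORPH_OPEN,np.ones((9,9)))
r=cv2.minAreaRect(P[lm2>0][:,:2].astype(np.float32)*1000);print('rect',r)
hsv=cv2.cvtColor(im,cv2.COLOR_BGR2HSV)
for (u,v) in [(216,209),(216,205),(216,213)]: print(u,v,P[v,u],hsv[v,u])
for (u,v) in [(376,203),(376,201),(355,215),(374,160),(315,234),(372,202)]: print(u,v,P[v,u])
mt=(z>.08)&(z<.112)&~(lm2>0);mt[:195]=0;mt[230:]=0;mt[:,:200]=0;mt[:,235:]=0
q=P[mt];print('tab',len(q),q.mean(0)); print(cv2.minAreaRect(q[:,:2].astype(np.float32)*1000))
# key
mk=(z>.047)&(z<.062);mk[:185]=0;mk[222:]=0;mk[:,:350]=0;mk[:,400:]=0
q=P[mk];print('key',len(q),q.mean(0),cv2.minEnclosingCircle(q[:,:2].astype(np.float32)*1000))
mb=(z>.02)&(z<.045);mb[:130]=0;mb[225:]=0;mb[:,:345]=0;mb[:,405:]=0
mb=cv2.morphologyEx(mb.astype(np.uint8),cv2.MORPH_OPEN,np.ones((5,5)))
print('base',cv2.minAreaRect(P[mb>0][:,:2].astype(np.float32)*1000))
# lid points by pixels, edges using tab direction
E
python3 -c "
import cv2;i=cv2.imread('pics/top0.png');cv2.imwrite('pics/c1.png',cv2.resize(i[100:230,140:275],None,fx=4.4,fy=4.4,interpolation=cv2.INTER_CUBIC));cv2.imwrite('pics/c2.png',cv2.resize(i[100:310,300:420],None,fx=2.8,fy=2.8,interpolation=cv2.INTER_CUBIC))"
```

```text
z table -0.0008005751216602075
lid z 0.1062072086582494 [ 151  116  110  103 7534]
rect ((545.1984252929688, 141.25125122070312), (242.4777374267578, 251.75474548339844), 13.384379386901855)
216 209 [0.44405315 0.11529617 0.10370391] [ 11 145 107]
216 205 [0.45447136 0.1153224  0.10489309] [ 11 143 109]
216 213 [0.43359689 0.1150937  0.10491901] [ 12 153 102]
376 203 [ 0.46398616 -0.32492623  0.05464356]
376 201 [ 0.46956255 -0.32498575  0.05468032]
355 215 [ 0.43059985 -0.27238773  0.02815812]
374 160 [ 0.58884579 -0.33025299  0.02624039]
315 234 [ 0.37855991 -0.14996321  0.07291514]
372 202 [ 0.46681282 -0.31434159  0.05225561]
tab 61 [0.44257123 0.10827892 0.10040989]
((449.9508056640625, 104.57292175292969), (47.231441497802734, 87.04629516601562), 16.954042434692383)
key 130 [ 0.46346724 -0.32821452  0.05291624] ((463.5291442871094, -328.7185974121094), 18.089319229125977)
base ((533.5133666992188, -330.70263671875), (141.3618621826172, 239.37570190429688), 88.96236419677734)
```

View pics/c1.png

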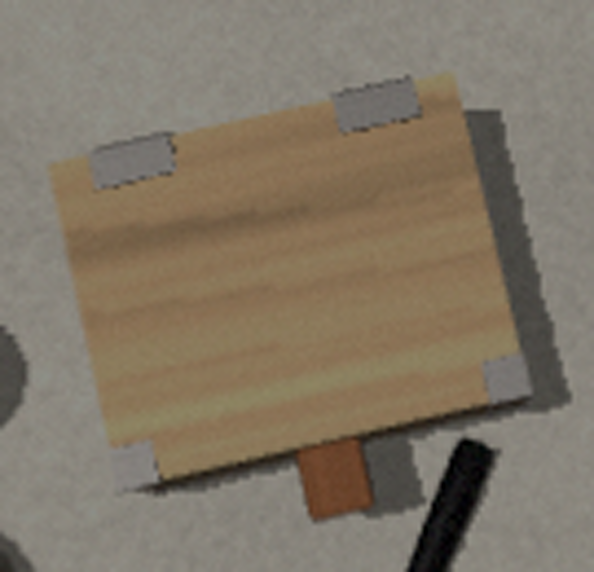

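View pics/c2.png

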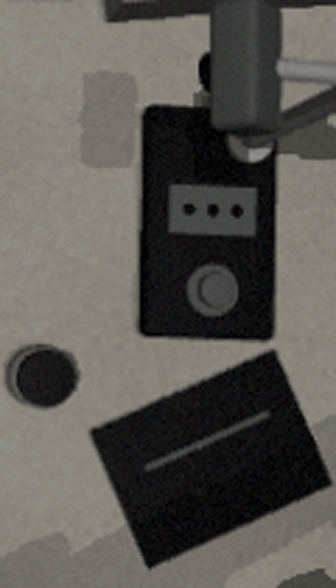

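View pics/wrist0.png

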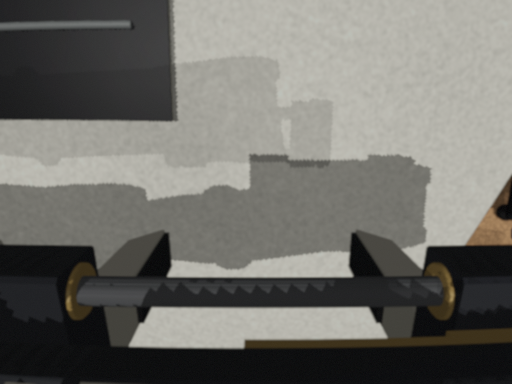

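```bash
python3 - <<'E'
from h import *
o=np.array([140,100])
c=np.array([[50,163],[458,73],[530,398],[120,490]])/4.4+o
W=onplane('top',c,.106);print(W.round(4));print('c',W.mean(0),[np.linalg.norm(W[i]-W[(i+1)%4]) for i in range(4)])
y=(W[0]+W[3]-W[1]-W[2])[:2];a=np.arctan2(-y[0],y[1]);x=(W[0]+W[1]-W[2]-W[3])[:2];b=np.arctan2(x[1],x[0]);print('yaw',np.degrees([a,b]))
t=np.array([[297,452],[358,438],[373,505],[313,521]])/4.4+o
T=onplane('top',t,.103);print(T.round(4),T.mean(0))
C=W.mean(0)[:2]; yaw=(a+b)/2; e=np.array([np.cos(yaw),np.sin(yaw)])
print('hinge',C+.1*e,'tab',C-.13*e,'yaw',yaw)
E
```

```text
[[ 6.325e-01  2.879e-01  1.060e-01]
 [ 6.896e-01  4.370e-02  1.060e-01]
 [ 4.933e-01 -6.000e-04  1.060e-01]
 [ 4.370e-01  2.419e-01  1.060e-01]]
c [0.56310855 0.14321387 0.106     ] [np.float64(0.25077210257590415), np.float64(0.2012886140552242), np.float64(0.24897242525512744), np.float64(0.2008084121816223)]
yaw [13.11110192 12.98900372]
[[0.4603 0.1377 0.103 ]
 [0.4689 0.1016 0.103 ]
 [0.4291 0.0923 0.103 ]
 [0.4194 0.1278 0.103 ]] [0.44444817 0.11484809 0.103     ]
hinge [0.66052587 0.16579409] tab [0.43646604 0.11385959] yaw 0.22776638932034182
```

The case origin comes out at (0.563, 0.143) with a yaw of 13.05°, and the measured lid is 250 x 201 mm, which agrees with the given sizes. The tab grip is at about (0.4365, 0.114, 0.097). First I'll lift, yaw and swing over.

```bash
python3 -m pendant '[[[0,0,-0.02],[0,0,6],0.09],[[0,0,-0.02],[0,0,5.6],0.09],[[0.02,-0.035,0],[0,0,0],0.09],[[0.02,-0.035,0],[0,0,0],0.09],[[0.02,-0.035,0],[0,0,0],0.09],[[0.02,-0.035,0],[0,0,0],0.09],[[0.02,-0.035,0],[0,0,0],0.09],[[0.02,-0.035,0],[0,0,0],0.09],[[0.02,-0.035,0],[0,0,0],0.09],[[0.02,-0.035,0],[0,0,0],0.09]]'
cat >> h.py <<'E'
CO=np.array([.5631,.1432]);YAW=.2278
def cf(p):  # world-> case, relative to hinge: front distance, left, up
    e=np.array([np.cos(YAW),np.sin(YAW)]);n=np.array([-e[1],e[0]]);q=np.asarray(p)[:2]-CO
    return np.array([.1-q@e,q@n,p[2]-.085])
def wf(f,l,u):
    e=np.array([np.cos(YAW),np.sin(YAW)]);n=np.array([-e[1],e[0]]);q=CO+(.1-f)*e+l*n
    return np.array([q[0],q[1],u+.085])
def go(target,alpha=None):
    "print tool shift to target TCP, and turn left to reach tilt alpha aligned with case"
    s=arm.observe();M=Rm(s['ee_rot'])
    print('t',round(s['clock'],2),'pos',s['position'].round(4),'F',s['force'].round(1),'w',round(s['width'],3),'j',s['joints'].round(2))
    print('case-frame tcp f,l,u',cf(s['position']).round(4),'z axis',M[:,2].round(3))
    if target is not None: print('shift',(M.T@(np.asarray(target)-s['position'])).round(4))
    if alpha is not None:
        a=np.radians(alpha);e=np.array([np.cos(YAW),np.sin(YAW),0]);n=np.array([-e[1],e[0],0])
        z=np.sin(a)*e-np.cos(a)*np.array([0,0,1]);D=np.c_[np.cross(-n,z),-n,z]
        print('turn',np.degrees(R.from_matrix(M.T@D).as_rotvec()).round(2),'shift in new axes',(D.T@(np.asarray(target)-s['position'])).round(4))
E
python3 - <<'E'
from h import *
go(wf(.23-.0095+.04,0,.012-.0165+.069),30)
E
```

```text
clock: 1.85
position: [0.3538, -0.2577, 0.267]
ee_rot: [3.121, 0.358, 0.001]
force: [-0.6, -0.1, 0.1]
width: 0.981
t 1.85 pos [ 0.3538 -0.2577  0.267 ] F [-0.6 -0.1  0.1] w 0.981 j [ 0.61  0.1  -0.11  1.93  0.01  1.11 -0.85]
case-frame tcp f,l,u [ 0.3945 -0.3433  0.182 ] z axis [ 0.001 -0.    -1.   ]
shift [ 0.1341 -0.3433  0.1173]
turn [2.000e-02 2.997e+01 3.000e-02] shift in new axes [ 0.0573 -0.3433  0.1687]
```

```bash
python3 -m pendant '[[[0.01,-0.034,0],[0,3,0],0.09],[[0.01,-0.034,0],[0,3,0],0.09],[[0.01,-0.035,0],[0,3,0],0.09],[[0.01,-0.035,0],[0,3,0],0.09],[[0.01,-0.035,0],[0,3,0],0.09],[[0,-0.034,0.01],[0,3,0],0.09],[[0,-0.034,0.01],[0,3,0],0.09],[[0,-0.034,0.01],[0,3,0],0.09],[[0,-0.034,0.01],[0,3,0],0.09],[[0,-0.034,0.01],[0,3,0],0.09]]'
python3 - <<'E'
from h import *
go(wf(.23-.0095+.04,0,.012-.0165+.069),30)
st=arm.observe();im,d=arm.get_image('wrist');save('w1',im);np.save('w1.npy',d)
P=cloud('wrist',d,st);np.save('P1.npy',P)
E
```

```text
clock: 3.1
position: [0.3414, 0.0914, 0.2255]
ee_rot: [-2.958, -0.34, -0.797]
force: [0.8, 0.8, 0.5]
width: 0.983
t 3.1 pos [0.3414 0.0914 0.2255] F [0.8 0.8 0.5] w 0.983 j [ 0.38 -0.34 -0.65  2.5  -0.43  0.41 -1.29]
case-frame tcp f,l,u [ 3.277e-01 -3.000e-04  1.405e-01] z axis [ 0.489  0.113 -0.865]
shift [ 0.0199 -0.0003  0.0995]
turn [ 0.01 -0.16  0.04] shift in new axes [ 0.0202 -0.0003  0.0994]
```

View pics/w1.png

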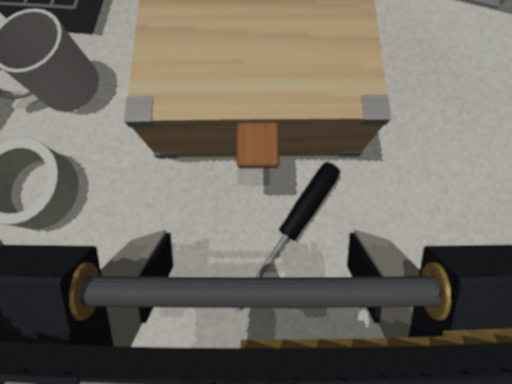

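The wrist view shows the tab at columns 237–278, rows 122–167, roughly centred between the jaws. I'll check its position in this view before moving.

```bash
python3 - <<'E'
from h import *
P=np.load('P1.npy');im=cv2.imread('pics/w1.png')
hsv=cv2.cvtColor(im,cv2.COLOR_BGR2HSV)
b=im.astype(int);m=(b[...,2]-b[...,0]>65);m[:118]=0;m[172:]=0;m[:,:225]=0;m[:,290:]=0
q=np.array([cf(p) for p in P[m]]);q=q[(q[:,2]>.0)&(q[:,2]<.03)];print(len(q),q.mean(0),np.percentile(q,[2,50,98],axis=0).round(4))
# lid top corners
for uv in [(155,100),(360,100),(255,60)]: print(cf(P[uv[1],uv[0]]).round(4))
# box front edge columns at row 122 
print(cf(P[112,130]).round(4),cf(P[112,384]).round(4))
E
```

```text
1579 [0.22173441 0.00382394 0.01752658] [[ 0.202  -0.0137  0.016 ]
 [ 0.2219  0.0038  0.0175]
 [ 0.2405  0.0213  0.019 ]]
[0.1785 0.1016 0.0217]
[ 0.1789 -0.0944  0.0226]
[0.1352 0.006  0.0216]
[0.1913 0.1244 0.0226] [ 0.1913 -0.1164  0.0227]
```

```bash
python3 -m pendant '[[[0.005,-0.001,0.025],[0,0,0],0.09],[[0.005,-0.001,0.025],[0,0,0],0.09],[[0.005,-0.001,0.025],[0,0,0],0.09],[[0.005,-0.0005,0.025],[0,0,0],0.09],[[0,0,0.02],[0,0,0],0.09],[[0,0,0.02],[0,0,0],0.09],[[0,0,0.02],[0,0,0],0.09],[[0,0,0],[0,0,0],0.09]]'
python3 - <<'E'
from h import *
go(wf(.23-.0095,0.003,.012-.0165),30)
st=arm.observe();im,d=arm.get_image('wrist');save('w2',im)
P=cloud('wrist',d,st)
b=im.astype(int);m=(b[...,0]-b[...,2]>65);m[200:]=0
q=np.array([cf(p) for p in P[m]]);q=q[(q[:,2]>.0)&(q[:,2]<.03)&(q[:,0]>.205)&(abs(q[:,1])<.035)];print(len(q),np.percentile(q,[2,50,98],axis=0).round(4))
E
```

```text
clock: 4.15
position: [0.3867, 0.0905, 0.1454]
ee_rot: [-3.003, -0.34, -0.732]
force: [-0.9, -0.3, -0.6]
width: 0.981
t 4.15 pos [0.3867 0.0905 0.1454] F [-0.9 -0.3 -0.6] w 0.981 j [ 0.32  0.03 -0.79  2.53  0.85  0.2  -2.61]
case-frame tcp f,l,u [ 0.2837 -0.0115  0.0604] z axis [ 0.451  0.083 -0.889]
shift [ 0.0265 -0.0163  0.0863]
turn [1.22 2.74 0.2 ] shift in new axes [ 0.0223 -0.0145  0.0878]
2992 [[ 0.2057 -0.0141  0.016 ]
 [ 0.224   0.0038  0.0176]
 [ 0.2413  0.0214  0.0189]]
```

View pics/w2.png

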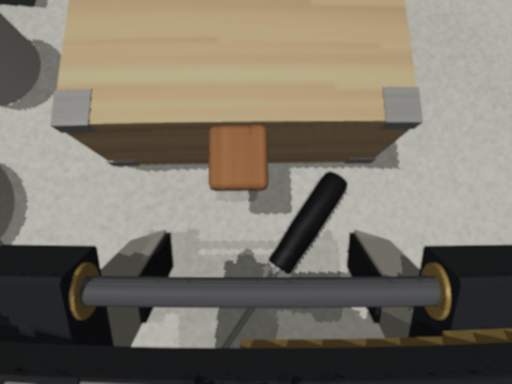

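The wrist is running near a singularity: j6 is 0.2 and j7 is -2.61. I'll fit a kinematic model to the logged poses to choose workable tilts.

```bash
cat > fit.py <<'E'
import numpy as np, itertools
from scipy.optimize import least_squares
from scipy.spatial.transform import Rotation as R
D=[([1.03739632,0.4352035,0.02494356,1.57407994,-0.01160472,1.13403039,-0.07508435],[0.26074808,-0.56744266,0.22596338],[-3.06753001,-.671111074,.00072])]
def add(s): D.append((list(s['joints']),list(s['position']),list(s['ee_rot'])))
def fk(q,p,sg):
    # p: z1, a1, L1, a2, L2, a3, L3, y offsets, base yaw, tool yaw
    z1,a1,L1,a2,L2,a3,L3,y1,by,ty=p
    r=lambda ax,a:R.from_euler(ax,a).as_matrix()
    M=r('z',by+sg[0]*q[0]);t=np.array([0,0,z1])+M@[a1,y1,0]
    M=M@r('y',sg[1]*q[1]); M=M@r('z',sg[2]*q[2]);t=t+M@[a2,0,L1]
    M=M@r('y',sg[3]*q[3]);t=t+M@[-a2,0,0];M=M@r('z',sg[4]*q[4]);t=t+M@[0,0,L2]
    M=M@r('y',sg[5]*q[5]);t=t+M@[a3,0,0];M=M@r('z',sg[6]*q[6]);t=t+M@[0,0,L3]
    M=M@r('z',ty);return t,M
E
python3 - <<'E'
import json
from h import *
s=arm.observe();json.dump([list(map(float,s[k])) for k in('joints','position','ee_rot')],open('d1.json','w'))
import fit
from fit import *
add(s)
D.append(([.61,.10,-.11,1.93,.01,1.11,-.85],[.3538,-.2577,.267],[3.121,.358,.001]))
D.append(([.38,-.34,-.65,2.5,-.43,.41,-1.29],[.3414,.0914,.2255],[-2.958,-.34,-.797]))
best=[]
for sg in itertools.product([-1,1],[1],[-1,1],[1],[-1,1],[1],[-1,1]):
  for ty0 in (0,np.pi):
    def res(p):
        o=[]
        for q,x,rv in D:
            t,M=fk(q,p,sg);o+=list((t-x)*3)+list(R.from_matrix(M.T@Rm(rv)).as_rotvec())
        return np.array(o)
    r=least_squares(res,[.33,0,.4,0,.4,.0,.25,0,0,ty0]);best.append((r.cost,sg,r.x.round(4)))
best.sort(key=lambda b:b[0])
for b in best[:4]: print(b)
E
```

```text
(np.float64(9.58011544970461e-05), (-1, 1, -1, 1, -1, 1, -1), array([ 2.843e-01,  2.700e-03,  5.524e-01,  4.000e-03,  4.235e-01,
        2.700e-03,  3.827e-01, -5.390e-02,  8.000e-04,  1.570e+00]))
(np.float64(9.580115449705892e-05), (-1, 1, -1, 1, -1, 1, -1), array([ 2.843e-01,  2.700e-03,  5.524e-01,  4.000e-03,  4.235e-01,
        2.700e-03,  3.827e-01, -5.390e-02,  8.000e-04,  1.570e+00]))
(np.float64(0.14678529495307885), (1, 1, 1, 1, 1, 1, 1), array([-0.1241,  0.6494, -1.6244,  0.4167, -0.7451,  0.3113, -1.3122,
       -0.4397,  0.1921, -1.9201]))
(np.float64(0.14678529507665317), (1, 1, 1, 1, 1, 1, 1), array([-0.1242,  0.6494, -1.6244,  0.4167, -0.7451,  0.3113, -1.3123,
       -0.4397,  0.1921,  4.3631]))
```

```bash
cat > ik.py <<'E'
from h import *
from fit import fk
from scipy.optimize import least_squares
P=[ 2.843e-01,2.7e-03,5.524e-01,4e-03,4.235e-01,2.7e-03,3.827e-01,-5.39e-02,8e-04,1.570];SG=(-1,1,-1,1,-1,1,-1)
LO=np.array([-2.62,-.44,-1.27,.08,-1.32,.12,-2.74]);HI=np.array([2.62,2.09,1.32,2.57,4.46,2,2.74])
def pose(alpha,flip=False,yaw=YAW):
    a=np.radians(alpha);e=np.array([np.cos(yaw),np.sin(yaw),0]);n=np.array([-e[1],e[0],0])
    z=np.sin(a)*e-np.cos(a)*np.array([0,0,1]);y=n if flip else -n;return np.c_[np.cross(y,z),y,z]
def ik(x,Dm,q0):
    def res(q):
        t,M=fk(q,P,SG);return np.r_[(t-x)*10,R.from_matrix(M.T@Dm).as_rotvec()*5,.02*(q-q0)]
    r=least_squares(res,np.clip(q0,LO+.02,HI-.02),bounds=(LO,HI));q=r.x
    t,M=fk(q,P,SG);return q,np.linalg.norm(t-x),np.degrees(np.linalg.norm(R.from_matrix(M.T@Dm).as_rotvec()))
E
python3 - <<'E'
from ik import *
q0s=[np.array([-.2,.3,0,1.6,0,1.0,-.2]),np.array([.2,.3,-.5,1.6,.8,.8,-1]),np.array([-.2,.3,.3,1.6,-.3,1.0,1.5]),np.array([-.2,.5,0,1.2,3.1,.6,-.2])]
def show(nm,g,l,alphas):
  for fl in (0,1):
    for al in alphas:
        a=np.radians(al);f,u=g(a);bestr=None
        for q0 in q0s:
            r=ik(wf(f,l,u),pose(al,fl),q0)
            mar=np.min(np.minimum(r[0]-LO,HI-r[0]))
            sc=(r[1]<.004 and r[2]<1.5)*10+mar
            if bestr is None or sc>bestr[0]: bestr=(sc,r)
        r=bestr[1];print(nm,fl,al,r[0].round(2),'err %.1fmm %.1fdeg'%(r[1]*1e3,r[2]))
tab=lambda th:(lambda a:(.230*np.cos(th)-.012*np.sin(th)-.019*np.sin(a),.23*np.sin(th)+.012*np.cos(th)-.019*np.cos(a)))
show('tab0',tab(0),.003,[0,10,20,30])
show('tab.6',tab(.6),.003,[0,10,20,30])
show('tab1.22',tab(1.22),.003,[0,10,20,30])
show('knee',lambda a:(.082,.045+.008),.09,[20,30,40,50,60])
E
```

```text
tab0 0 0 [-0.04  0.41 -0.43  2.12  0.27  0.67 -2.  ] err 0.0mm 0.0deg
tab0 0 10 [-0.11  0.32 -0.36  2.27  0.37  0.42 -2.11] err 0.0mm 0.0deg
tab0 0 20 [-1.15  0.3   0.93  2.53 -1.25  0.23 -0.43] err 0.1mm 0.0deg
tab0 0 30 [-0.09  0.3  -0.48  2.57  2.22  0.35  2.26] err 0.2mm 0.0deg
tab0 1 0 [ 0.03  0.43 -0.53  2.11  0.33  0.69  1.08] err 0.0mm 0.0deg
tab0 1 10 [ 0.    0.34 -0.49  2.26  0.47  0.45  0.93] err 0.0mm 0.0deg
tab0 1 20 [ 0.27  0.39 -0.86  2.38  1.24  0.41  0.15] err 0.0mm 0.0deg
tab0 1 30 [ 0.45  0.56 -1.18  2.52  1.84  0.69 -0.44] err 0.1mm 0.0deg
tab.6 0 0 [ 0.04  0.32 -0.52  1.86  0.18  1.02 -1.89] err 0.0mm 0.0deg
tab.6 0 10 [ 0.08  0.22 -0.55  2.    0.21  0.8  -1.92] err 0.0mm 0.0deg
tab.6 0 20 [ 0.1   0.13 -0.56  2.14  0.27  0.56 -1.99] err 0.0mm 0.0deg
tab.6 0 30 [ 0.07  0.06 -0.53  2.3   0.48  0.31 -2.22] err 0.0mm 0.0deg
tab.6 1 0 [-0.04  0.3  -0.41  1.87  0.14  1.01  1.29] err 0.0mm 0.0deg
tab.6 1 10 [-0.06  0.19 -0.37  2.01  0.15  0.78  1.28] err 0.0mm 0.0deg
tab.6 1 20 [-0.12  0.1  -0.31  2.17  0.19  0.55  1.22] err 0.0mm 0.0deg
tab.6 1 30 [-0.22  0.03 -0.23  2
[... 639 characters left out ...]
 [-0.31  0.36 -0.31  2.03  0.51  0.49 -2.35] err 0.0mm 0.0deg
knee 0 30 [-1.41  0.43  1.1   2.31 -1.26  0.28 -0.62] err 0.1mm 0.0deg
knee 0 40 [-1.33  0.39  0.89  2.46  3.44  0.25  0.9 ] err 0.0mm 0.0deg
knee 0 50 [-1.12  0.42  0.52  2.57  2.85  0.61  1.39] err 0.1mm 0.0deg
knee 0 60 [-0.26  0.66 -0.68  2.57  2.4   1.28  1.93] err 0.3mm 0.0deg
knee 1 20 [-0.25  0.38 -0.39  2.02  0.56  0.5   0.74] err 0.0mm 0.0deg
knee 1 30 [ 0.01  0.43 -0.78  2.15  1.32  0.52  0.01] err 0.0mm 0.0deg
knee 1 40 [ 0.04  0.48 -0.87  2.3   1.87  0.66 -0.56] err 0.1mm 0.0deg
knee 1 50 [-0.03  0.57 -0.88  2.44  2.2   0.95 -0.91] err 0.0mm 0.0deg
knee 1 60 [ 0.02  0.88 -1.1   2.54  2.33  1.5  -0.92] err 0.0mm 0.0deg
```

The model fits well. With the tool flipped half a turn and a small tilt (about 10°), the tab is comfortable to reach, and the knee is reachable at 30–40°. I'll back out, reduce the tilt and flip.

```bash
python3 -m pendant '[[[0,-0.005,-0.025],[0,-7,0],0.09],[[0,-0.005,-0.025],[0,-7,0],0.09],[[0,-0.004,-0.025],[0,-7,0],0.09],[[0,0,0],[0,-5,0],0.09],[[0,0,0],[0,0,-10],0.09],[[0,0,0],[0,0,-10],0.09],[[0,0,0],[0,0,-10],0.09],[[0,0,0],[0,0,-10],0.09],[[0,0,0],[0,0,-10],0.09]]'
cat >> h.py <<'E'
def go2(target,alpha):
    "flipped tool"
    s=arm.observe();M=Rm(s['ee_rot'])
    a=np.radians(alpha);e=np.array([np.cos(YAW),np.sin(YAW),0]);n=np.array([-e[1],e[0],0])
    z=np.sin(a)*e-np.cos(a)*np.array([0,0,1]);D=np.c_[np.cross(n,z),n,z]
    zc=M[:,2];print('t',round(s['clock'],2),'F',s['force'].round(1),'w',round(s['width'],3),'j',s['joints'].round(2))
    print(' tcp f,l,u',cf(s['position']).round(4),'tilt',round(float(np.degrees(np.arctan2(zc@e,-zc[2]))),1))
    print(' turn',np.degrees(R.from_matrix(M.T@D).as_rotvec()).round(2),'shift now',(M.T@(np.asarray(target)-s['position'])).round(4),'shift after turn',(D.T@(np.asarray(target)-s['position'])).round(4))
def tabtcp(th,alpha,l=.003):
    a=np.radians(alpha);return wf(.230*np.cos(th)-.012*np.sin(th)-.019*np.sin(a),l,.23*np.sin(th)+.012*np.cos(th)-.019*np.cos(a))
E
python3 - <<'E'
from h import *
go2(tabtcp(0,10),10)
E
```

```text
clock: 5.32
position: [0.3734, 0.08, 0.1948]
ee_rot: [2.606, 1.546, 0.174]
force: [0.1, -0.5, 0.2]
width: 0.983
t 5.33 F [ 0.1 -0.5  0.2] w 0.983 j [ 0.51  0.07 -0.96  2.21  0.21  0.78 -1.09]
 tcp f,l,u [ 0.299  -0.0187  0.1098] tilt 8.1
 turn [  -4.15    3.4  -131.31] shift now [0.059  0.0215 0.1239] shift after turn [-0.051   0.0217  0.1273]
```

```bash
python3 -m pendant '[[[0,0,0],[0,0,-10],0.09],[[0,0,0],[0,0,-10],0.09],[[0,0,0],[0,0,-10],0.09],[[0,0,0],[0,0,-10],0.09],[[0,0,0],[0,0,-10],0.09],[[0,0,0],[0,0,-10],0.09],[[0,0,0],[0,0,-10],0.09],[[0,0,0],[0,0,-10],0.09],[[0,0,0],[0,0,-10],0.09],[[0,0,0],[0,0,-10],0.09]]'
python3 - <<'E'
from h import *
go2(tabtcp(0,10),10)
E
python3 -m pendant '[[[0,0,0],[0,0,-10],0.09],[[0,0,0],[0,0,-10],0.09],[[0,0,0],[0,0,-10],0.09]]'
python3 - <<'E'
from h import *
go2(tabtcp(0,10),10)
E
```

```text
clock: 6.58
position: [0.3735, 0.0801, 0.1949]
ee_rot: [0.484, 2.946, -0.012]
force: [-0.3, 0.5, 0.8]
width: 0.983
t 6.58 F [-0.3  0.5  0.8] w 0.983 j [ 0.69  0.1  -1.16  2.2   0.27  0.8   0.61]
 tcp f,l,u [ 0.299  -0.0187  0.1099] tilt 8.1
 turn [ -4.25  -0.8  -31.37] shift now [-0.0314  0.0544  0.1239] shift after turn [-0.051   0.0217  0.1274]
clock: 6.95
position: [0.3735, 0.08, 0.1949]
ee_rot: [-0.295, 2.977, -0.072]
force: [0.1, -0.1, 0.3]
width: 0.977
t 6.95 F [ 0.1 -0.1  0.3] w 0.977 j [ 0.74  0.12 -1.21  2.2   0.29  0.8   1.11]
 tcp f,l,u [ 0.299  -0.0187  0.1099] tilt 8.1
 turn [-3.85 -1.85 -1.39] shift now [-0.0544  0.0315  0.1239] shift after turn [-0.051   0.0217  0.1274]
```

```bash
python3 -m pendant '[[[0,0,0],[-3.85,-1.85,-1.4],0.09],[[-0.017,0.007,0.01],[0,0,0],0.09],[[-0.017,0.007,0.02],[0,0,0],0.09],[[-0.017,0.007,0.02],[0,0,0],0.09],[[0,0,0],[0,0,0],0.09]]'
python3 - <<'E'
from h import *
go2(tabtcp(0,10),10)
st=arm.observe();im,d=arm.get_image('wrist');save('w3',im)
P=cloud('wrist',d,st)
b=im.astype(int);m=(b[...,0]-b[...,2]>65)
q=np.array([cf(p) for p in P[m]]);q=q[(q[:,2]>.0)&(q[:,2]<.03)&(q[:,0]>.205)&(abs(q[:,1])<.035)];print(len(q),np.percentile(q,[2,50,98],axis=0).round(4) if len(q) else '')
E
```

```text
clock: 7.58
position: [0.4264, 0.1145, 0.154]
ee_rot: [-0.332, 2.95, 0.033]
force: [-1.1, 0.4, -0.6]
width: 0.986
t 7.58 F [-1.1  0.4 -0.6] w 0.986 j [ 0.51  0.3  -1.07  2.17  0.49  0.71  0.92]
 tcp f,l,u [0.2396 0.0029 0.069 ] tilt 10.0
 turn [ 0.14 -0.04 -0.24] shift now [ 0.0004 -0.0001  0.0768] shift after turn [0.0004 0.0001 0.0768]
1653 [[ 0.2054 -0.0145  0.0159]
 [ 0.2171  0.0021  0.0174]
 [ 0.2376  0.0217  0.0187]]
```

View pics/w3.png

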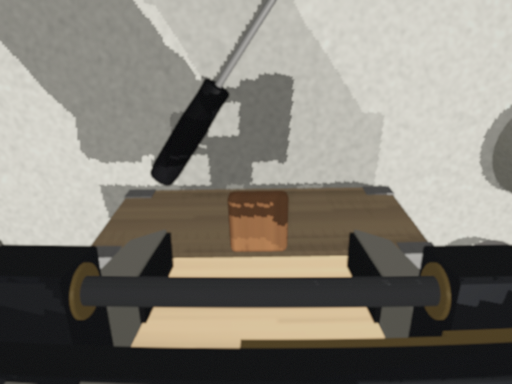

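The tab is centred between the jaws at (258,220). Descending and closing.

```bash
python3 -m pendant '[[[0,0,0.02],[0,0,0],0.09],[[0,0,0.02],[0,0,0],0.09],[[0,0,0.02],[0,0,0],0.09],[[0,0,0.017],[0,0,0],0.09],[[0,0,0],[0,0,0],0.03],[[0,0,0],[0,0,0],0.03],[[0,0,0],[0,0,0],0.03],[[0,0,0],[0,0,0],0.03],[[0,0,0],[0,0,0],0.03],[[0,0,0],[0,0,0],0.03]]' 20
python3 - <<'E'
from h import *
go2(tabtcp(0,10),10)
st=arm.observe();im,d=arm.get_image('wrist');save('w4',im)
E
```

```text
clock: 8.88
position: [0.4395, 0.1164, 0.0782]
ee_rot: [-0.331, 2.95, 0.028]
force: [0.2, -2.8, 3.9]
width: 0.432
t 8.88 F [ 0.2 -2.8  3.9] w 0.432 j [ 0.3   0.43 -0.87  2.24  0.74  0.57  0.67]
 tcp f,l,u [ 0.2265  0.0018 -0.0068] tilt 10.0
 turn [-0.09 -0.01 -0.23] shift now [ 0.0002  0.0012 -0.0001] shift after turn [ 0.0002  0.0012 -0.0001]
```

View pics/w4.png

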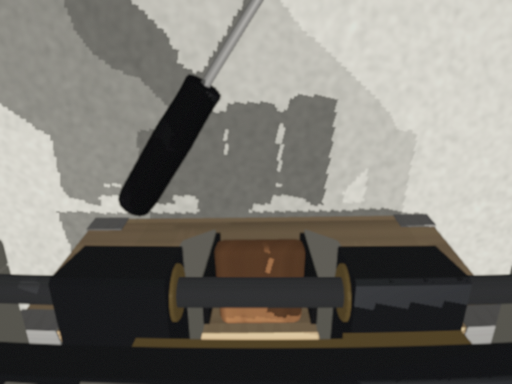

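The tab is gripped, with the opening at 40 mm. Next I'll work out the lift arc.

```bash
cat > arc.py <<'E'
from h import *
import sys
def rows(th0,th1,a0,a1,n):
    ths=np.linspace(th0,th1,n+1);al=np.radians(np.linspace(a0,a1,n+1))
    for i in range(n):
        def p(k):
            th=ths[k];a=al[k];return np.array([.230*np.cos(th)-.012*np.sin(th)-.019*np.sin(a),.23*np.sin(th)+.012*np.cos(th)-.019*np.cos(a)])
        d=p(i+1)-p(i);b=-d[0];u=d[1];a=al[i]
        # flipped tool: x = -(cos a back + sin a up), z= sin a back - cos a up
        print([[round(-(b*np.cos(a)+u*np.sin(a)),4),0,round(b*np.sin(a)-u*np.cos(a),4)],[0,round(-np.degrees(al[i+1]-al[i]),2),0]])
rows(*map(float,sys.argv[1:5]),int(sys.argv[5]))
E
python3 arc.py 0 1.2 10 20 24
```

```text
[[np.float64(-0.003), 0, np.float64(-0.0112)], [0, np.float64(-0.42), 0]]
[[np.float64(-0.0036), 0, np.float64(-0.011)], [0, np.float64(-0.42), 0]]
[[np.float64(-0.0043), 0, np.float64(-0.0108)], [0, np.float64(-0.42), 0]]
[[np.float64(-0.0049), 0, np.float64(-0.0105)], [0, np.float64(-0.42), 0]]
[[np.float64(-0.0055), 0, np.float64(-0.0102)], [0, np.float64(-0.42), 0]]
[[np.float64(-0.006), 0, np.float64(-0.0099)], [0, np.float64(-0.42), 0]]
[[np.float64(-0.0066), 0, np.float64(-0.0095)], [0, np.float64(-0.42), 0]]
[[np.float64(-0.0071), 0, np.float64(-0.0091)], [0, np.float64(-0.42), 0]]
[[np.float64(-0.0076), 0, np.float64(-0.0087)], [0, np.float64(-0.42), 0]]
[[np.float64(-0.0081), 0, np.float64(-0.0083)], [0, np.float64(-0.42), 0]]
[[np.float64(-0.0086), 0, np.float64(-0.0078)], [0, np.float64(-0.42), 0]]
[[np.float64(-0.009), 0, np.float64(-0.0073)], [0, np.float64(-0.42), 0]]
[[np.float64(-0.0094), 0, np.float64(-0.0068)], [0, np.float64(-0.42), 0]]
[[np.float64(-0.0098), 0, np.float64(-0.0063)], [0, np.float64(-0.42), 0]]
[[np.float64(-0.0101), 0, np.float64(-0.0057)], [0, np.float64(-0.42), 0]]
[[np.float64(-0.0105), 0, np.float64(-0.0051)], [0, np.float64(-0.42), 0]]
[[np.float64(-0.0107), 0, np.float64(-0.0045)], [0, np.float64(-0.42), 0]]
[[np.float64(-0.011), 0, np.float64(-0.0039)], [0, np.float64(-0.42), 0]]
[[np.float64(-0.0112), 0, np.float64(-0.0033)], [0, np.float64(-0.42), 0]]
[[np.float64(-0.0113), 0, np.float64(-0.0026)], [0, np.float64(-0.42), 0]]
[[np.float64(-0.0115), 0, np.float64(-0.002)], [0, np.float64(-0.42), 0]]
[[np.float64(-0.0116), 0, np.float64(-0.0013)], [0, np.float64(-0.42), 0]]
[[np.float64(-0.0116), 0, np.float64(-0.0007)], [0, np.float64(-0.42), 0]]
[[np.float64(-0.0117), 0, np.float64(-0.0)], [0, np.float64(-0.42), 0]]
```

```bash
python3 -m pendant '[[[-0.003,0,-0.011],[0,-0.42,0],0.03],[[-0.0036,0,-0.011],[0,-0.42,0],0.03],[[-0.0043,0,-0.0108],[0,-0.42,0],0.03],[[-0.0049,0,-0.0105],[0,-0.42,0],0.03],[[-0.0055,0,-0.0102],[0,-0.42,0],0.03],[[-0.006,0,-0.0099],[0,-0.42,0],0.03]]'
python3 - <<'E'
from h import *
go2(tabtcp(.3,12.5),12.5)
E
```

```text
clock: 9.68
position: [0.4536, 0.1198, 0.1463]
ee_rot: [-0.326, 2.906, 0.035]
force: [3.0, -4.8, -3.8]
width: 0.436
t 9.68 F [ 3.  -4.8 -3.8] w 0.436 j [ 0.45  0.33 -1.01  2.17  0.57  0.66  0.85]
 tcp f,l,u [0.212  0.002  0.0613] tilt 12.5
 turn [-0.07  0.   -0.23] shift now [0.0002 0.001  0.0003] shift after turn [0.0002 0.001  0.0003]
```

```bash
python3 -m pendant '[[[-0.0066,0,-0.0095],[0,-0.42,0],0.03],[[-0.0071,0,-0.0091],[0,-0.42,0],0.03],[[-0.0076,0,-0.0087],[0,-0.42,0],0.03],[[-0.0081,0,-0.0083],[0,-0.42,0],0.03],[[-0.0086,0,-0.0078],[0,-0.42,0],0.03],[[-0.009,0,-0.0073],[0,-0.42,0],0.03],[[-0.0094,0,-0.0068],[0,-0.42,0],0.03],[[-0.0098,0,-0.0063],[0,-0.42,0],0.03]]'
python3 - <<'E'
from h import *
go2(tabtcp(.7,15.83),15.83)
im,d=arm.get_image('scene');save('s1',im)
E
```

```text
clock: 10.68
position: [0.5019, 0.1315, 0.2245]
ee_rot: [-0.32, 2.847, 0.046]
force: [-1.0, -1.6, -3.5]
width: 0.435
t 10.68 F [-1.  -1.6 -3.5] w 0.435 j [ 0.54  0.28 -1.09  2.01  0.47  0.78  0.99]
 tcp f,l,u [0.1623 0.0024 0.1395] tilt 15.9
 turn [-0.03  0.09 -0.21] shift now [0.0008 0.0006 0.0002] shift after turn [0.0008 0.0006 0.0002]
```

View pics/s1.png

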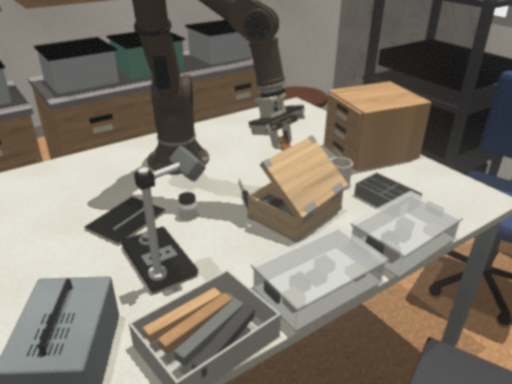

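The scene view shows the lid about halfway up (300,170), still held by its tab at (285,135). Continuing the arc.

```bash
python3 -m pendant '[[[-0.0101,0,-0.0057],[0,-0.42,0],0.03],[[-0.0105,0,-0.0051],[0,-0.42,0],0.03],[[-0.0107,0,-0.0045],[0,-0.42,0],0.03],[[-0.011,0,-0.0039],[0,-0.42,0],0.03],[[-0.0112,0,-0.0033],[0,-0.42,0],0.03],[[-0.0113,0,-0.0026],[0,-0.42,0],0.03],[[-0.0115,0,-0.002],[0,-0.42,0],0.03],[[-0.0116,0,-0.0013],[0,-0.42,0],0.03],[[-0.0116,0,-0.0007],[0,-0.42,0],0.03],[[-0.0117,0,0],[0,-0.42,0],0.03]]'
python3 - <<'E'
from h import *
go2(tabtcp(1.2,20),20)
im,d=arm.get_image('scene');save('s2',im);np.save('s2.npy',d)
st=arm.observe();im,d=arm.get_image('wrist');save('w5',im)
for l in('knee','lid_tab','stay'):
  print(l,[(np.round(r['rect'],1),round(r['conf'],2)) for r in arm.look_for('wrist',l)][:3])
E
```

```text
clock: 11.98
position: [0.5971, 0.1544, 0.2867]
ee_rot: [-0.313, 2.774, 0.059]
force: [-4.9, 4.4, 2.0]
width: 0.433
t 11.97 F [-4.9  4.4  2. ] w 0.433 j [ 0.45  0.35 -1.05  1.78  0.53  0.89  1.  ]
 tcp f,l,u [0.0644 0.0032 0.2017] tilt 20.2
 turn [ 0.05  0.19 -0.19] shift now [ 0.0015 -0.0002  0.0003] shift after turn [ 0.0015 -0.0002  0.0004]
knee [(array([372.4, 122. ,  46.8, 135.1]), 0.8)]
lid_tab [(array([259.7, 215.5, 456.8, 123. ]), 0.71)]
stay [(array([387.9, 140.5,  19.9,  91.4]), 0.86)]
```

View pics/s2.png

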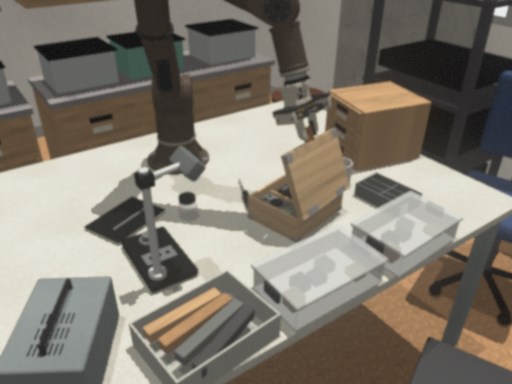

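View pics/w5.png

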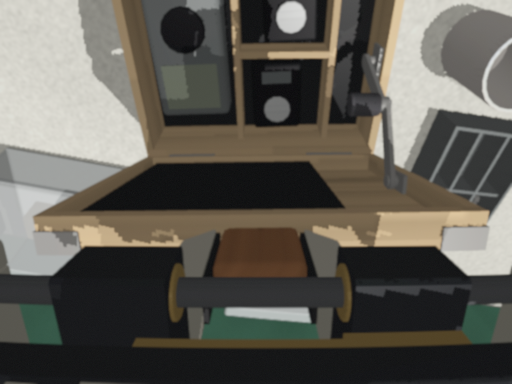

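The wrist view shows the open box, the knob of the stay at (367,104), and the tab still gripped. By arm pose the lid angle is 1.206 rad. I'll measure the knob.

```bash
python3 - <<'E'
from h import *
st=arm.observe();im,d=arm.get_image('wrist')
P=cloud('wrist',d,st)
for v in range(94,114,4):
    print(v,[tuple(cf(P[v,u]).round(3)) for u in range(352,388,6)])
from ik import *
for al in (25,30,35,40):
    a=np.radians(al)
    r=ik(wf(.082,.09,.053),pose(al,1),st['joints']);print(al,r[0].round(2),r[1:])
E
```

```text
94 [(np.float64(0.085), np.float64(0.083), np.float64(0.045)), (np.float64(0.085), np.float64(0.089), np.float64(0.045)), (np.float64(0.085), np.float64(0.094), np.float64(0.045)), (np.float64(0.086), np.float64(0.099), np.float64(0.046)), (np.float64(0.085), np.float64(0.104), np.float64(0.046)), (np.float64(0.084), np.float64(0.11), np.float64(0.042))]
98 [(np.float64(0.083), np.float64(0.083), np.float64(0.05)), (np.float64(0.084), np.float64(0.087), np.float64(0.051)), (np.float64(0.084), np.float64(0.092), np.float64(0.051)), (np.float64(0.084), np.float64(0.098), np.float64(0.05)), (np.float64(0.084), np.float64(0.103), np.float64(0.051)), (np.float64(0.083), np.float64(0.109), np.float64(0.047))]
102 [(np.float64(0.081), np.float64(0.082), np.float64(0.053)), (np.float64(0.081), np.float64(0.087), np.float64(0.053)), (np.float64(0.082), np.float64(0.092), np.float64(0.054)), (np.float64(0.081), np.float64(0.097), np.float64(0.053)), (np.float64(0.082), np.float64(0.102), np.float64(0.054)), (np.float64(0.081), np.float64(0.108), np.float64(0.052))]
106 [(np.float64(0.078), np.
[... 458 characters left out ...]
float64(0.074), np.float64(0.093), np.float64(0.054)), (np.float64(0.075), np.float64(0.098), np.float64(0.055)), (np.float64(0.075), np.float64(0.103), np.float64(0.056)), (np.float64(0.074), np.float64(0.109), np.float64(0.053))]
25 [ 0.06  0.46 -0.82  2.07  1.08  0.58  0.27] (np.float64(2.965538002504794e-05), np.float64(0.00378626375364334))
30 [ 0.13  0.5  -0.95  2.14  1.37  0.62 -0.02] (np.float64(4.082665920908728e-05), np.float64(0.0054013305598297826))
35 [ 0.23  0.61 -1.15  2.21  1.65  0.79 -0.25] (np.float64(4.0478637710462536e-05), np.float64(0.005562124676136875))
40 [ 0.27  0.72 -1.27  2.28  1.83  0.97 -0.4 ] (np.float64(3.857384342811572e-05), np.float64(0.005406574557063464))
```

The knob centre is about 75 mm in front of and 45 mm above the hinge line, and about 92 mm left, which agrees with the given values. I'll release and retreat along the fingers.

```bash
python3 -m pendant '[[[0,0,0],[0,0,0],0.042],[[0,0,0],[0,0,0],0.05],[[0,0,0],[0,0,0],0.06],[[0,0,0],[0,0,0],0.07],[[0,0,-0.01],[0,0,0],0.07],[[0,0,-0.02],[0,0,0],0.07],[[0,0,-0.025],[0,0,0],0.07],[[0,0,-0.03],[0,0,0],0.07],[[0.02,0,-0.02],[0,0,0],0.04],[[0.03,0,0],[0,0,0],0.01]]'
python3 - <<'E'
from h import *
go2(wf(.16,.092,.14),30)
im,d=arm.get_image('scene');save('s3',im);
st=arm.observe();im,d=arm.get_image('wrist');save('w6',im)
E
```

```text
clock: 13.52
position: [0.5155, 0.1355, 0.3698]
ee_rot: [-0.313, 2.771, 0.056]
force: [-0.5, 0.6, 0.4]
width: 0.594
t 13.53 F [-0.5  0.6  0.4] w 0.594 j [ 0.75  0.09 -1.19  1.79  0.19  0.97  1.29]
 tcp f,l,u [0.1481 0.0032 0.2848] tilt 20.3
 turn [-0.07 -9.7  -0.15] shift now [0.0616 0.0888 0.1315] shift after turn [0.0827 0.0888 0.1194]
```

View pics/s3.png

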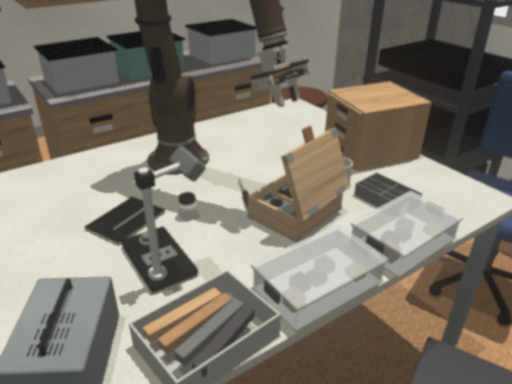

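View pics/w6.png

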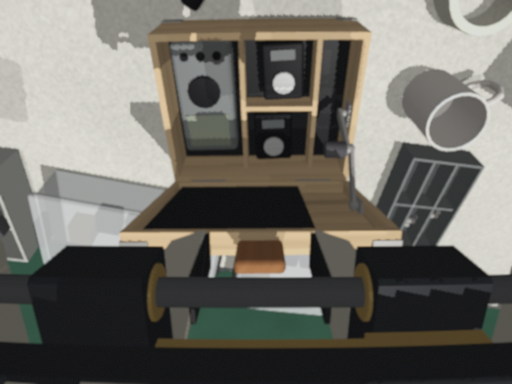

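The lid stays up on its rivets and the tab is free. I'll move to a standoff in front of the knob, closing the fingers and tilting to 30°.

```bash
python3 -m pendant '[[[0.008,0.011,0.013],[0,-1,0],0],[[0.01,0.011,0.015],[0,-1,0],0],[[0.01,0.011,0.015],[0,-1,0],0],[[0.01,0.011,0.015],[0,-1,0],0],[[0.01,0.011,0.015],[0,-1,0],0],[[0.01,0.011,0.015],[0,-1,0],0],[[0.01,0.011,0.015],[0,-2,0],0],[[0.01,0.011,0.015],[0,-2,0],0],[[0,0,0],[0,0,0],0]]'
python3 - <<'E'
from h import *
go2(wf(.115,.0925,.115),30)
E
```

```text
clock: 14.75
position: [0.4717, 0.2158, 0.2275]
ee_rot: [-0.297, 2.603, 0.078]
force: [0.0, -0.4, -0.2]
width: 0.006
t 14.75 F [ 0.  -0.4 -0.2] w 0.006 j [ 0.31  0.14 -1.06  2.21  0.78  0.52  0.47]
 tcp f,l,u [0.1727 0.0914 0.1425] tilt 30.0
 turn [-0.07  0.01  0.01] shift now [-0.0362  0.0012  0.0526] shift after turn [-0.0362  0.0011  0.0526]
```

```bash
python3 - <<'E'
from h import *
go2(wf(.0976,.082,.0782),30)
E
```

```text
t 14.75 F [ 0.  -0.4 -0.2] w 0.006 j [ 0.31  0.14 -1.06  2.21  0.78  0.52  0.47]
 tcp f,l,u [0.1727 0.0914 0.1425] tilt 30.0
 turn [-0.07  0.01  0.01] shift now [-0.0329 -0.0093  0.0932] shift after turn [-0.0329 -0.0094  0.0932]
```

```bash
python3 -m pendant '[[[-0.006,-0.0018,0.016],[0,0,0],0],[[-0.006,-0.0018,0.016],[0,0,0],0],[[-0.007,-0.0018,0.016],[0,0,0],0],[[-0.007,-0.0019,0.016],[0,0,0],0],[[-0.007,-0.002,0.016],[0,0,0],0],[[0,0,0.013],[0,0,0],0],[[0,0,0],[0,0,0],0]]'
python3 - <<'E'
from h import *
go2(wf(.0976,.082,.0782),30)
st=arm.observe();im,d=arm.get_image('wrist');save('w7',im)
im,d=arm.get_image('scene');save('s4',im[110:260,200:400])
E
```

```text
clock: 15.62
position: [0.5495, 0.2214, 0.1644]
ee_rot: [-0.29, 2.603, 0.078]
force: [-0.8, -0.2, 0.2]
width: 0.006
t 15.62 F [-0.8 -0.2  0.2] w 0.006 j [ 0.12  0.37 -0.86  2.16  1.17  0.52  0.16]
 tcp f,l,u [0.0956 0.0793 0.0794] tilt 30.1
 turn [-0.19  0.07 -0.29] shift now [0.0023 0.0027 0.    ] shift after turn [0.0023 0.0027 0.    ]
```

View pics/w7.png

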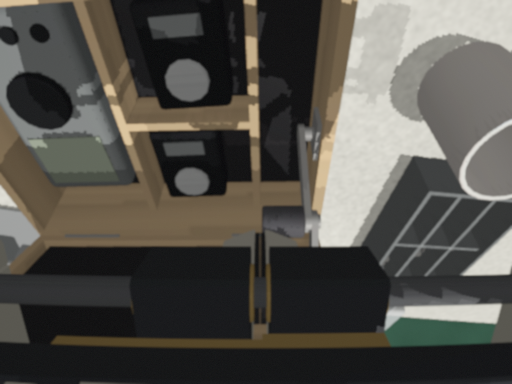

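View pics/s4.png

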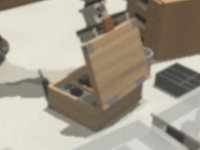

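The knob is at (285,220), just ahead of the closed fingertips (225–300, 240). I'll advance to contact and check the force.

```bash
python3 -m pendant '[[[0.002,0.003,0.01],[0,0,0],0],[[0,0,0.011],[0,0,0],0],[[0,0,0.004],[0,0,0],0],[[0,0,0],[0,0,0],0]]'
python3 - <<'E'
from h import *
go2(wf(.0826,.083,.0522),30)
E
```

```text
clock: 16.23
position: [0.558, 0.2274, 0.1416]
ee_rot: [-0.292, 2.602, 0.078]
force: [-0.5, 0.1, -0.8]
width: 0.005
t 16.23 F [-0.5  0.1 -0.8] w 0.005 j [ 0.07  0.41 -0.81  2.16  1.28  0.52  0.06]
 tcp f,l,u [0.0859 0.0832 0.0566] tilt 30.1
 turn [-0.13  0.09 -0.22] shift now [-0.0007 -0.0002  0.0055] shift after turn [-0.0007 -0.0002  0.0055]
```

```bash
python3 -m pendant '[[[-0.001,0,0.005],[0,0,0],0],[[-0.003,0,0.004],[0,0,0],0],[[-0.003,0,0.004],[0,0,0],0],[[0,0,0],[0,0,0],0]]'
python3 - <<'E'
from h import *
go2(wf(.0667,.083,.0452),30)
im,d=arm.get_image('wrist');save('w8',im)
E
```

```text
clock: 16.73
position: [0.5715, 0.231, 0.1347]
ee_rot: [-0.292, 2.6, 0.079]
force: [0.8, 0.2, 3.6]
width: 0.008
t 16.73 F [0.8 0.2 3.6] w 0.008 j [ 0.05  0.44 -0.8   2.14  1.32  0.52  0.04]
 tcp f,l,u [0.072  0.0836 0.0497] tilt 30.2
 turn [-0.1   0.22 -0.23] shift now [-0.0023 -0.0006  0.0065] shift after turn [-0.0023 -0.0006  0.0065]
```

View pics/w8.png

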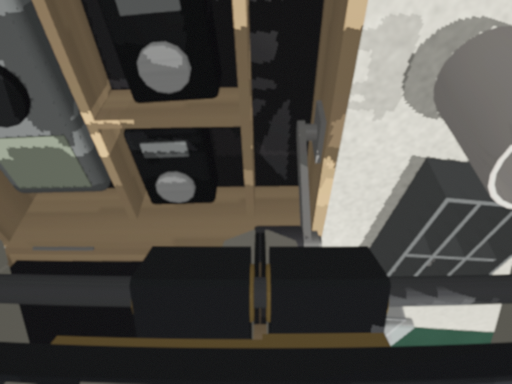

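```bash
python3 -m pendant '[[[-0.0015,0,0.003],[0,0,0],0],[[-0.0015,0,0.003],[0,0,0],0],[[-0.001,0,0.003],[0,0,0],0],[[0,0,0],[0,0,0],0]]'
python3 - <<'E'
from h import *
go2(wf(.0616,.083,.0412),30)
E
python3 -m pendant '[[[-0.0005,0,0.003],[0,0,0],0],[[0,0,0.0015],[0,0,0],0],[[0,0,0],[0,0,0],0]]'
python3 - <<'E'
from h import *
go2(wf(.0616,.083,.0412),30)
im,d=arm.get_image('scene');save('s5',im)
im,d=arm.get_image('wrist');save('w9',im)
E
```

```text
clock: 17.27
position: [0.5781, 0.2323, 0.1279]
ee_rot: [-0.292, 2.602, 0.079]
force: [0.2, 1.1, 2.5]
width: 0.002
t 17.27 F [0.2 1.1 2.5] w 0.002 j [ 0.05  0.46 -0.79  2.13  1.34  0.52  0.03]
 tcp f,l,u [0.0652 0.0834 0.0429] tilt 30.1
 turn [-0.1   0.1  -0.21] shift now [-0.0023 -0.0004  0.0033] shift after turn [-0.0023 -0.0004  0.0032]
clock: 17.65
position: [0.5807, 0.2329, 0.1247]
ee_rot: [-0.293, 2.601, 0.078]
force: [-4.6, -3.1, 12.0]
width: 0.007
t 17.65 F [-4.6 -3.1 12. ] w 0.007 j [ 0.04  0.47 -0.78  2.13  1.35  0.52  0.02]
 tcp f,l,u [0.0626 0.0834 0.0397] tilt 30.1
 turn [-0.13  0.14 -0.18] shift now [-0.0017 -0.0004 -0.0008] shift after turn [-0.0017 -0.0004 -0.0008]
```

View pics/s5.png

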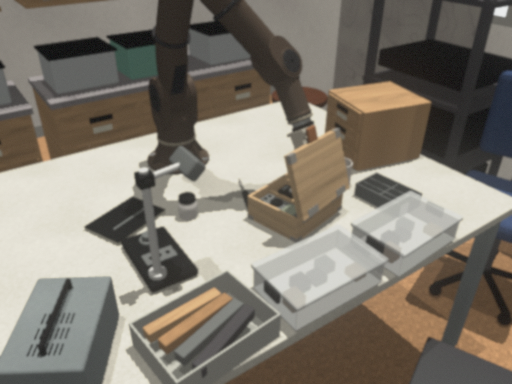

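View pics/w9.png

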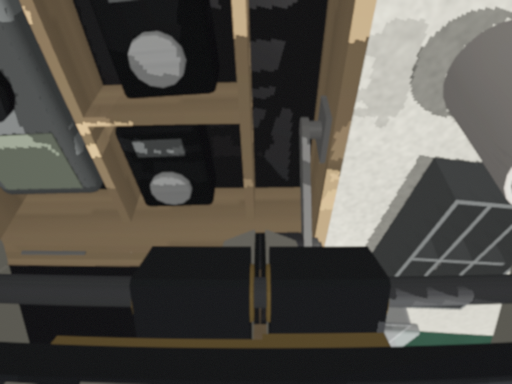

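The force dipped to 2.5 N as the stay snapped over, then rose to 13 N at the stop. I'll back off and check the knob.

```bash
python3 -m pendant '[[[0,0,-0.006],[0,0,0],0],[[0,0,-0.02],[0,0,0],0],[[0.005,0,-0.03],[0,0,0],0],[[0.01,0,-0.03],[0,0,0],0],[[0.01,0,-0.03],[0,0,0],0],[[0,0,0],[0,0,0],0]]'
python3 - <<'E'
from h import *
st=arm.observe();im,d=arm.get_image('wrist');save('w10',im);P=cloud('wrist',d,st);np.save('P10.npy',P)
go2(wf(.06,.083,.0412),30)
b=P.reshape(-1,3);q=np.array([cf(p) for p in b[::1]]).reshape(384,512,3);np.save('q10.npy',q)
# lid underside plane: points f in 0..75,u 60..180,|l|<.11
m=(q[...,2]>.06)&(q[...,2]<.17)&(abs(q[...,1])<.07)&(q[...,0]>0)&(q[...,0]<.075)
if m.sum()>50:
    a=np.polyfit(q[...,2][m],q[...,0][m],1);print(m.sum(),'lid angle',np.arctan2(1,a[0]),a)
E
```

```text
clock: 18.5
position: [0.5018, 0.2146, 0.2127]
ee_rot: [-0.292, 2.601, 0.077]
force: [0.1, 0.5, -0.2]
width: 0.003
t 18.55 F [0.3 0.2 0.6] w 0.001 j [ 0.25  0.22 -0.99  2.18  0.91  0.52  0.37]
 tcp f,l,u [0.1429 0.0829 0.1271] tilt 30.1
 turn [-0.2   0.12 -0.22] shift now [-0.0286  0.0006  0.1158] shift after turn [-2.880e-02  1.000e-04  1.158e-01]
2537 lid angle 1.248858870584705 [ 0.33354101 -0.0083806 ]
```

View pics/w10.png

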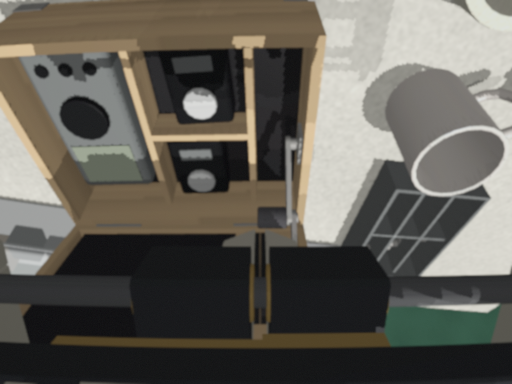

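```bash
python3 - <<'E'
from h import *
q=np.load('q10.npy')
for v in range(206,232,3): print(v,[tuple(float(x) for x in q[v,u].round(3)) for u in (262,270,278,292)])
E
```

```text
206 [(0.061, 0.087, 0.028), (0.062, 0.094, 0.029), (0.063, 0.101, 0.029), (0.007, 0.12, -0.018)]
209 [(0.063, 0.086, 0.033), (0.063, 0.093, 0.033), (0.063, 0.1, 0.033), (0.057, 0.113, 0.028)]
212 [(0.062, 0.086, 0.035), (0.062, 0.093, 0.036), (0.062, 0.1, 0.035), (0.059, 0.113, 0.033)]
215 [(0.062, 0.086, 0.039), (0.062, 0.093, 0.039), (0.062, 0.1, 0.039), (0.06, 0.113, 0.037)]
218 [(0.06, 0.086, 0.04), (0.06, 0.093, 0.041), (0.059, 0.1, 0.04), (nan, nan, nan)]
221 [(0.058, 0.086, 0.042), (0.059, 0.093, 0.043), (0.058, 0.1, 0.042), (0.057, 0.112, 0.041)]
224 [(0.054, 0.086, 0.042), (0.055, 0.093, 0.043), (0.054, 0.1, 0.043), (0.055, 0.112, 0.043)]
227 [(0.051, 0.086, 0.043), (0.05, 0.094, 0.042), (0.049, 0.101, 0.042), (0.054, 0.112, 0.046)]
230 [(-0.002, 0.087, 0.007), (-0.001, 0.095, 0.008), (-0.001, 0.104, 0.008), (0.054, 0.112, 0.049)]
```

The knob centre now measures about 53 mm in front and 33 mm above the hinge line, and the lid is at 1.249 rad. Both match the locked state. Next is the shutter key, so I'll check the joint solution there.

```bash
python3 - <<'E'
from ik import *
s=arm.observe()
for yaw in (.2278,-.1,-.35,-.6):
    r=ik(np.array([.4635,-.329,.10]),pose(0,1,yaw),s['joints']);print(yaw,r[0].round(2),r[1:])
r=ik(np.array([.42,.16,.28]),pose(0,1),s['joints']);print(r)
d=np.load('top0.npy');P=cloud('top',d);z=P[...,2];m=(z>.15);m[:90]=0;m[165:]=0;m[:,:365]=0;m[:,:]&=(np.arange(512)<450)
q=P[m];print(np.percentile(q,[1,50,99],axis=0).round(3))
go2(np.array([.42,.16,.27]),0)
E
```

```text
0.2278 [ 1.17  0.73 -1.    1.78  0.71  1.04  1.7 ] (np.float64(2.1517502129459412e-05), np.float64(0.002777137415037614))
-0.1 [ 1.13  0.7  -0.93  1.78  0.65  1.01  1.42] (np.float64(1.8822904493897203e-05), np.float64(0.0024628314733314734))
-0.35 [ 1.1   0.67 -0.87  1.78  0.61  0.98  1.2 ] (np.float64(1.6783569273236943e-05), np.float64(0.0022229620251788883))
-0.6 [ 1.07  0.65 -0.81  1.79  0.56  0.96  0.99] (np.float64(1.4773275776690303e-05), np.float64(0.001984167562103074))
(array([ 0.50167727,  0.39031882, -1.26999927,  1.80010801,  0.39367637,
        1.2450748 ,  0.91938114]), np.float64(1.613207032429513e-05), np.float64(0.00121417346560636))
[[ 0.572 -0.384  0.163]
 [ 0.616 -0.273  0.344]
 [ 0.667 -0.231  0.364]]
t 18.55 F [0.3 0.2 0.6] w 0.001 j [ 0.25  0.22 -0.99  2.18  0.91  0.52  0.37]
 tcp f,l,u [0.1429 0.0829 0.1271] tilt 30.1
 turn [-0.13 30.12 -0.27] shift now [ 0.051  -0.0347 -0.0965] shift after turn [ 0.0928 -0.0342 -0.0579]
```

```bash
python3 -m pendant '[[[0.016,0,-0.03],[0,0,0],0],[[0.016,-0.005,-0.03],[0,3,0],0],[[0.016,-0.01,-0.03],[0,4,0],0],[[0.003,-0.02,0],[0,4,0],0],[[0,-0.03,0],[0,4,0],0],[[0,-0.035,0],[0,4,0],0],[[0,-0.035,0],[0,4,0],0],[[0,-0.035,0],[0,4,0],0],[[0,-0.035,0],[0,3,0],0],[[0,-0.035,0],[0,0,0],0]]'
python3 - <<'E'
from h import *
go2(np.array([.4635,-.329,.16]),0)
print(arm.observe()['position'])
E
```

```text
clock: 19.8
position: [0.4798, -0.0397, 0.2588]
ee_rot: [-0.336, 3.1, -0.005]
force: [-0.0, -0.9, -0.2]
width: 0.004
t 19.8 F [-0.  -0.9 -0.2] w 0.004 j [ 0.76  0.3  -0.98  1.83  0.28  1.14  1.48]
 tcp f,l,u [ 0.2224 -0.1594  0.1738] tilt 1.3
 turn [-0.35  1.29 -0.68] shift now [ 0.0802 -0.2785  0.0987] shift after turn [ 0.0812 -0.2781  0.0988]
[ 0.47982718 -0.03973635  0.25883238]
```

```bash
python3 -m pendant '[[[0.009,-0.028,0],[-0.3,1.3,-0.7],0],[[0.009,-0.031,0],[0,0,0],0],[[0.009,-0.031,0],[0,0,0],0],[[0.009,-0.031,0],[0,0,0],0],[[0.009,-0.031,0.01],[0,0,0],0],[[0.009,-0.031,0.01],[0,0,0],0],[[0.009,-0.031,0.01],[0,0,0],0],[[0.009,-0.031,0.01],[0,0,0],0],[[0.009,-0.033,0.01],[0,0,0],0],[[0,0,0],[0,0,0],0]]'
python3 - <<'E'
from h import *
st=arm.observe();im,d=arm.get_image('wrist');save('w11',im);P=cloud('wrist',d,st);np.save('P11.npy',P)
go2(np.array([.4635,-.329,.08]),0)
q=P[(P[...,2]>.047)&(P[...,2]<.062)];q=q[(abs(q[:,0]-.4635)<.03)&(abs(q[:,1]+.329)<.03)];print(len(q))
if len(q): print(q.mean(0),cv2.minEnclosingCircle(q[:,:2].astype(np.float32)*1000))
for l in('shutter_top',): print([(np.round(r['rect'],1),round(r['conf'],2)) for r in arm.look_for('wrist',l)][:3])
E
```

```text
clock: 21.05
position: [0.461, -0.3309, 0.2076]
ee_rot: [0.35, -3.121, 0.001]
force: [0.1, 0.5, -0.4]
width: 0.001
t 21.1 F [ 0.3 -0.  -0.3] w 0.001 j [ 1.11  0.49 -0.84  1.69  0.4   1.14  1.95]
 tcp f,l,u [ 0.3051 -0.4368  0.1236] tilt -0.0
 turn [-0.02 -0.   -0.11] shift now [-0.0015 -0.0007  0.1286] shift after turn [-0.0015 -0.0007  0.1286]
1083
[ 0.46114598 -0.32793845  0.05317449] ((461.98394775390625, -327.5574645996094), 17.935012817382812)
[(array([263.6, 177.1,  38.3,  35.4]), 0.41)]
```

View pics/w11.png

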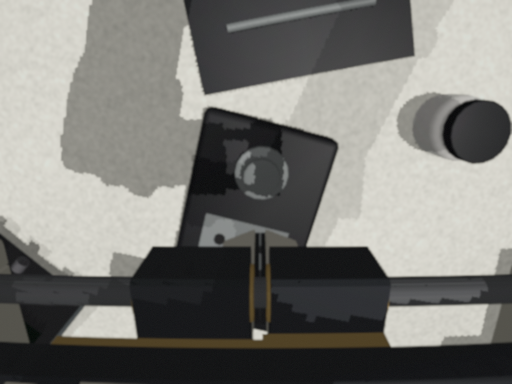

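The key reads (0.462, -0.328, 0.053) in the wrist view, which agrees with the top view. I'll descend to just above it.

```bash
python3 -m pendant '[[[0,0.001,0.03],[0,0,0],0],[[0,0,0.03],[0,0,0],0],[[0,0,0.03],[0,0,0],0],[[0,0,0.03],[0,0,0],0],[[0,0,0.022],[0,0,0],0],[[0,0,0],[0,0,0],0]]'
python3 - <<'E'
from h import *
s=arm.observe();print(s['clock'],s['position'],s['force'])
E
```

```text
clock: 21.9
position: [0.4624, -0.325, 0.0674]
ee_rot: [-0.361, 3.12, -0.0]
force: [0.2, -0.2, 0.5]
width: 0.006
21.9 [ 0.46243055 -0.32500232  0.06743809] [ 0.18013542 -0.15066937  0.49093224]
```

```bash
python3 -m pendant '[[[0,-0.003,0.006],[0,0,0],0],[[0,0,0.005],[0,0,0],0],[[0,0,0],[0,0,0],0]]'; python3 -m pendant '[[[0,0,0.003],[0,0,0],0],[[0,0,0],[0,0,0],0]]'
```

```text
clock: 22.28
position: [0.4637, -0.3296, 0.0579]
ee_rot: [-0.358, 3.118, -0.004]
force: [0.8, 0.9, -0.3]
width: 0.006
clock: 22.52
position: [0.4637, -0.3295, 0.0547]
ee_rot: [-0.358, 3.118, -0.003]
force: [-0.7, 0.4, 0.3]
width: 0.003
```

```bash
python3 -m pendant '[[[0,0,0.003],[0,0,0],0],[[0,0,0],[0,0,0],0]]'; python3 -m pendant '[[[0,0,0.002],[0,0,0],0],[[0,0,0],[0,0,0],0]]'
```

```text
clock: 22.78
position: [0.4639, -0.3296, 0.0517]
ee_rot: [-0.358, 3.118, -0.004]
force: [0.0, -0.9, 1.7]
width: 0.001
clock: 23.02
position: [0.4639, -0.3296, 0.0498]
ee_rot: [-0.358, 3.118, -0.004]
force: [-0.2, 0.5, 1.5]
width: 0.005
```

```bash
python3 -m pendant '[[[0,0,0.001],[0,0,0],0],[[0,0,0],[0,0,0],0]]' | grep -E 'pos|force'; python3 - <<'E'
from h import *
for i in range(1):
    s=arm.observe();print(s['clock'],s['position'][2],s['force'])
E
```

```text
position: [0.4639, -0.3296, 0.0492]
force: [-1.6, 0.9, 7.5]
23.275 0.04916654966889235 [-1.6236369   0.89624111  7.48505104]
```

```bash
python3 -m pendant '[[[0,0,0.0005],[0,0,0],0],[[0,0,0],[0,0,0],0]]' | grep -E 'pos|force'
```

```text
position: [0.4639, -0.3296, 0.0487]
force: [-2.4, 0.8, 7.1]
```

The halfway stop is reached, but 7.5 N is close to the 8 N threshold. I'll ease back a little and hold.

```bash
python3 -m pendant '[[[0,0,-0.0007],[0,0,0],0],[[0,0,0],[0,0,0],0]]' | grep -E 'clo|pos|force'; python3 -m pendant '[[[0,0,0],[0,0,0],0]]' | grep -E 'pos|force'
```

```text
clock: 23.78
position: [0.4639, -0.3296, 0.0493]
force: [-0.3, 0.3, 5.1]
position: [0.4639, -0.3296, 0.0493]
force: [-0.9, 0.6, 7.1]
```

```bash
for i in 1; do python3 -m pendant '[[[0,0,-0.0001],[0,0,0],0],[[0,0,0],[0,0,0],0],[[0,0,0],[0,0,0],0]]' | grep -E 'clo|pos|force'; done; python3 -m pendant '[[[0,0,0],[0,0,0],0],[[0,0,0],[0,0,0],0],[[0,0,0],[0,0,0],0]]' | grep -E 'clo|pos|force'
```

```text
clock: 24.28
position: [0.4639, -0.3296, 0.0493]
force: [-0.2, -0.4, 5.1]
clock: 24.65
position: [0.4639, -0.3296, 0.0493]
force: [-0.6, 0.7, 7.0]
```

```bash
python3 -m pendant '[[[0,0,0.003],[0,0,0],0],[[0,0,0.0025],[0,0,0],0],[[0,0,0],[0,0,0],0]]' | grep -E 'clo|pos|force'
```

```text
clock: 25.02
position: [0.464, -0.3296, 0.0442]
force: [-2.8, 1.3, 10.2]
```

```bash
python3 -m pendant '[[[0,0,0.001],[0,0,0],0],[[0,0,0],[0,0,0],0]]' | grep -E 'clo|pos|force'
```

```text
clock: 25.28
position: [0.464, -0.3296, 0.0438]
force: [-5.4, 1.7, 18.7]
```

The bottom stop is reached: 18.7 N at z = 0.0438, which is 10 mm of travel. Releasing and retreating.

```bash
python3 -m pendant '[[[0,0,-0.006],[0,0,0],0],[[0,0,-0.01],[0,0,0],0],[[0,0,-0.025],[0,0,0],0],[[0,0,-0.03],[0,0,0],0],[[0,0,-0.03],[0,0,0],0],[[0.01,0,-0.03],[0,0,0],0],[[0.01,0,-0.02],[0,0,0],0],[[0,0,0],[0,0,0],0]]'
python3 - <<'E'
from h import *
st=arm.observe();im,d=arm.get_image('wrist');save('w12',im);P=cloud('wrist',d,st)
q=P[(P[...,2]>.04)&(P[...,2]<.062)];q=q[(abs(q[:,0]-.4635)<.018)&(abs(q[:,1]+.329)<.018)];print(len(q),np.median(q,axis=0))
im,d=arm.get_image('scene');save('s6',im)
im,d=arm.get_image('top');save('t6',im)
print(arm.observe()['force'])
E
```

```text
clock: 26.28
position: [0.4436, -0.3346, 0.1945]
ee_rot: [-0.356, 3.118, -0.006]
force: [0.3, -0.5, 0.6]
width: 0.005
1102 [ 0.46082593 -0.32816783  0.05337472]
[ 0.07854433  0.9281977  -0.07645197]
```

View pics/s6.png

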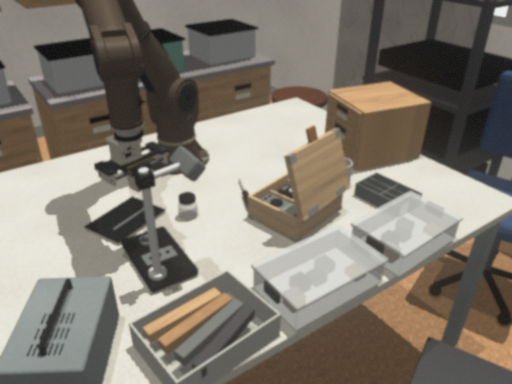

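View pics/t6.png

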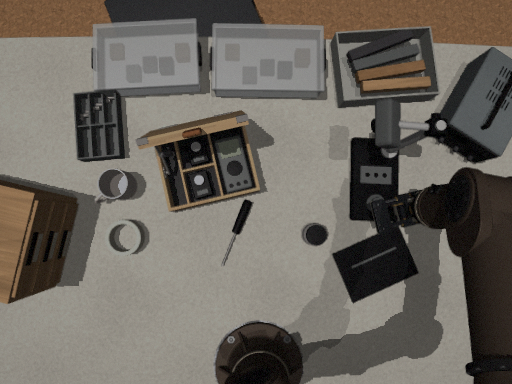

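The lid is still up, with the contents and bystanders unchanged in the top view. The key is back up at z = 0.053, and the arm is clear of everything.

```bash
python3 -c "
from cell import arm
print(arm.sign_off())"
```

```text
the job is handed in; nothing more can be done
None
```

The lid is up and locked, the record photo has been taken, and the job is handed in at about 26 s on the robot's clock. sign_off gives no verdict.

- **Lid and stay:** I lifted the lid by its tab in an arc to about 1.21 rad and let go. It stayed up, and I then pushed the knob until the stay snapped over and met its stop at about 13 N. Afterwards the lid measured 1.249 rad and the knob was about 53 mm in front of and 33 mm above the hinge line. The expected locked values are 1.25 rad, 54 mm and 34 mm.
- **Shutter key:** I held it at the halfway stop for about 1.4 s, mostly at 5–7 N. I then pressed it fully down (10 mm, 18.7 N) and released it. It measured back up at 53 mm, against 54 mm nominal.
- **Surroundings:** the final top view showed the kit's contents and the other things on the table unmoved, and the arm touching nothing.

**Less certain points:**
- For about 0.25 s at the start of the hold, the key was pressed about 0.5 mm past the halfway stop at 7–7.5 N, so the second stage may have moved very slightly before I eased back.
- The hold was a little longer than the second asked for.
- The top and wrist cameras differed by 2–4 mm on the tab, which was within what the grasp could absorb.

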